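Clear up spilled vials and caps at the sample carousel

ROBOT

A 6-joint arm with a two-finger parallel gripper is mounted at the origin on the work surface. World frame = base frame: x ahead of the robot, y to its left, z up, the work surface at z = 0. Lengths are in m, angles in rad, forces in N, time in s.
With the tool pointing down it reaches from about 0.325 to 0.9 m from the base axis. Payload 6.1 kg.
Tool frame: the origin (TCP) lies midway between the tips of the shut fingers; the grasp point (between the pads) lies 19 mm behind it; z points along the fingers, y is the line along which they close (so a half turn about z gives the same grasp; the last joint's range is limited). The gripper opens to 85 mm and grips with 20 to 120 N. Pads are 22 mm wide; open, the fingers measure 114 mm over their backs; the gripper's body (76 mm by 85 mm) begins 54 mm behind the grasp point. The pads swing forward as they close: fully open they stand 13 mm farther back than shut.
Start: joints at [-1.24, 0.22, 1.526, -0, 1.395, -0.126], TCP at [0.276, -0.561, 0.231] pointing down, gripper open.
Joint ranges: [-2.98, 2.98], [-0.91, 2.08], [0.09, 2.57], [-1.24, 4.39], [0.2, 2.65], [-2.68, 2.68]. Speed limits (rad/s): [2.57, 2.57, 3.01, 3.14, 3.14, 3.14].

INTERFACE

Orientations are given as [roll, pitch, yaw] about the fixed x, y, z axes, in that order (R = Rz(yaw) Ry(pitch) Rx(roll)).
In Python, from plant import movep, move_l, set_joints, gripper_to, hold, inverse_kinematics, observe, get_image, get_calibration, Unreachable, job_done gives the robot as it stands. Calls block until the motion is done:
- movep(position, orientation): joint-space move of the TCP to a pose.
- move_l(position, feed=0.15, rotation=None, max_force=None): straight line of the TCP; rotation=None keeps the orientation; feed is the mean speed in m/s. With max_force (N) it stops when the force on the tool has changed by that much, and returns True; else False.
- set_joints(angles): joint-space move.
- gripper_to(opening, f_grip=None): finger opening in m; f_grip is the grip in N (None keeps the last); returns when the fingers have stopped.
- hold(seconds).
- inverse_kinematics(position, orientation): joint angles nearest the present ones, or None.
- observe(): the state.
- get_image(name): name is "side" or "top" or "wrist"; returns (picture, depth): 384x512x3 uint8, red, green, blue; 384x512 float32, m along the optical axis (not along the pixel's ray), 0 where there is no reading.
- get_calibration(name): a dict with "intrinsics" (3x3 intrinsics, pixels), "world_from_camera" (4x4, takes a point from camera to world coordinates). Camera axes: x right, y down, z forward; pixel columns grow to the right and rows downward; lengths in m; the calibration is good to about 2 mm. The wrist camera is an equidistant fisheye: a pixel r from the principal point sees the ray r / f radians off the axis. A picture is of the moment at which its call begins: read the wrist's pose just before it. get_calibration takes no time and is no camera call; for the wrist camera it gives the pose at the moment of the call.
A pose or a line that the arm cannot do raises Unreachable and nothing moves.
- job_done(): hands the job in; it is judged then, once.
The state is a dict: "time_s": time; "q": joint angles; "joint_velocities": joint speeds; "joint_torque": joint torques, N m; "eef_pos": TCP position; "tcp_rot": TCP orientation; "ft_force": force on the tool from outside, world axes, zero at the start; "torque": the same for the moment, N m; "opening": finger opening in m; "grasp_force": force on a finger pad.
Only numpy, scipy, OpenCV 4.12 (cv2) and the standard library are available. Lean on these libraries where they do the work, as an engineer would, in place of code of your own. Each camera call takes 0.05 s, during which the arm holds its last target. There are 200 camera calls.

TASK

A batch was knocked over at the sample carousel: clear it up. Lift every vial that lies tipped on the freely turning carousel and lay it, without dropping it, in the white discard tray; slide the flat steel scoop under the lip of the clear shelf to fetch out all the loose caps lying beneath it, and tip them into the same tray. Finally lay the scoop flat back on its rubber mat, leave the carousel standing still, and leave the bottle, jar and beaker alone.

Things in the scene. Friction and masses are not known exactly. Their poses are not given: they have to be found in the camera images.
- shelf: clear acrylic riser shelf screwed to the bench. Origin: on the bench, under the middle of the main bay's front lip; x points in under the shelf, y along the lip, z up. Top plate from x = 0 (the lip, aluminium strip) to 110 mm, its underside 50 mm, its upper face 56 mm above the bench. Main bay y = -130 to +130 mm between upright panels; a side bay beyond it to y = +196
- shelf_back (a point): middle of the back rail's inner face at bench level, 90 mm in from the lip; the rail is a clear acrylic strip 22 mm high across the whole main bay, against which things can be pushed
- scoop: flat polished steel scoop, 160 g, lying on the mat at the start. Origin: centre of the pan's underside; x points to its front edge, z up. Pan 110 mm long (x = -55 to +55), 100 mm wide (96 inside), floor 2.5 mm thick; side walls 18.5 mm high from x = -55 to +27, back wall 20.5 mm high at x = -55. Caps slide off it when it is tipped forward by 25 deg or more
- scoop_grip (a point): point to grip on the handle's centre line, 85 mm behind the scoop's origin, 46 mm above the underside. The handle is a grey bar running level from 60 to 165 mm behind the origin, 16 mm wide, 18 mm high
- scoop_edge (a point): middle of the scoop's front edge, 55 mm ahead of its origin; the floor is bevelled over the last 25 mm to this sharp edge
- mat: black rubber mat fixed on the bench, 300 x 120 x 3 mm, the scoop's place. Origin: centre of its underside, x along its length. At the start the scoop lies flat on it, the scoop's x along the mat's x, the scoop's origin about 30 to 60 mm ahead of the mat's
- tray: white plastic discard tray fixed on the bench, 150 (x) x 200 (y) x 35 mm, open at the top, walls and floor 3 mm. Origin: centre of its underside
- carousel (a joint): angle of the round sample carousel about its vertical spindle (rad, counter-clockwise from above). It spins freely, without stops, and is easily turned by a touch
- carousel_top (a point): centre of the carousel's upper face, 48 mm above the bench; its axes turn with the carousel. Aluminium disc of radius 115 mm, rim 5 mm high, hub 11 mm in radius and 14 mm high. Seven vials (23 mm across, 28 mm high above the disc) stand fixed in pockets 92 mm from the centre on its -x half; the tipped vials lie on its +x half
- vial1: tipped glass sample vial with a brass-coloured metal cap on, cylinder 23 mm in diameter, 46 mm long, 22 g, lying on the carousel at the start (absent in some runs). Origin: middle of its axis; x along the axis towards its cap
- vial2: tipped glass sample vial with a brass-coloured metal cap on, cylinder 23 mm in diameter, 46 mm long, 22 g, lying on the carousel at the start (absent in some runs). Origin: middle of its axis; x along the axis towards its cap
- vial3: tipped glass sample vial with a brass-coloured metal cap on, cylinder 23 mm in diameter, 46 mm long, 22 g, lying on the carousel at the start (absent in some runs). Origin: middle of its axis; x along the axis towards its cap
- cap1: loose brass-coloured metal vial cap, disc 22 mm in diameter, 9 mm high, 12 g, lying flat on the bench under the shelf at the start (absent in some runs). Origin: centre of its underside
- cap2: loose brass-coloured metal vial cap, disc 22 mm in diameter, 9 mm high, 12 g, lying flat on the bench under the shelf at the start (absent in some runs). Origin: centre of its underside
- cap3: loose brass-coloured metal vial cap, disc 22 mm in diameter, 9 mm high, 12 g, lying flat on the bench under the shelf at the start (absent in some runs). Origin: centre of its underside
- cap4: loose brass-coloured metal vial cap, disc 22 mm in diameter, 9 mm high, 12 g, lying flat on the bench under the shelf at the start (absent in some runs). Origin: centre of its underside
- cap5: loose brass-coloured metal vial cap, disc 22 mm in diameter, 9 mm high, 12 g, lying flat on the bench under the shelf at the start (absent in some runs). Origin: centre of its underside
- cap6: loose brass-coloured metal vial cap, disc 22 mm in diameter, 9 mm high, 12 g, lying flat on the bench under the shelf at the start (absent in some runs). Origin: centre of its underside
- bottle: amber glass bottle, 52 mm in diameter, 105 mm high, standing on the shelf's top plate over the side bay. Origin: centre of its underside. To be left alone
- jar: glass jar, 60 mm in diameter, 75 mm high, standing behind the carousel. Origin: centre of its underside. To be left alone
- beaker: glass beaker, 68 mm in diameter, 85 mm high, standing behind the tray. Origin: centre of its underside. To be left alone
Not all that is in view belongs to the job. What is shaped like the vial2 but orange or turquoise is not meant.

How it is judged:
On the way:
1. a loose cap has been brought out on the scoop from under the shelf (((x of cap1 in the frame of scoop between -0.055 and 0.05 m and y of cap1 in the frame of scoop between -0.05 and 0.05 m and z of cap1 in the frame of scoop between -0.003 and 0.03 m and x of cap1 in the frame of shelf below -0.012 m) or (x of cap2 in the frame of scoop between -0.055 and 0.05 m and y of cap2 in the frame of scoop between -0.05 and 0.05 m and z of cap2 in the frame of scoop between -0.003 and 0.03 m and x of cap2 in the frame of shelf below -0.012 m) or (x of cap3 in the frame of scoop between -0.055 and 0.05 m and y of cap3 in the frame of scoop between -0.05 and 0.05 m and z of cap3 in the frame of scoop between -0.003 and 0.03 m and x of cap3 in the frame of shelf below -0.012 m) or (x of cap4 in the frame of scoop between -0.055 and 0.05 m and y of cap4 in the frame of scoop between -0.05 and 0.05 m and z of cap4 in the frame of scoop between -0.003 and 0.03 m and x of cap4 in the frame of shelf below -0.012 m) or (x of cap5 in the frame of scoop between -0.055 and 0.05 m and y of cap5 in the frame of scoop between -0.05 and 0.05 m and z of cap5 in the frame of scoop between -0.003 and 0.03 m and x of cap5 in the frame of shelf below -0.012 m) or (x of cap6 in the frame of scoop between -0.055 and 0.05 m and y of cap6 in the frame of scoop between -0.05 and 0.05 m and z of cap6 in the frame of scoop between -0.003 and 0.03 m and x of cap6 in the frame of shelf below -0.012 m))), for 0.2 s.
At the end, for the whole second after the job is handed in: Every vial and every cap lies at rest inside the discard tray; the scoop lies flat (within 0.12 rad) on the mat, its origin within 50 mm of the mat's centre line and within 110 mm of its centre along its length; the carousel turns slower than 0.3 rad/s (x of cap1 in the frame of tray between -0.075 and 0.075 m and y of cap1 in the frame of tray between -0.1 and 0.1 m and z of cap1 in the frame of tray between -0.005 and 0.045 m and linear speed of each of cap1, cap2, cap3, cap4, cap5, cap6, vial1, vial2, vial3, scoop below 0.03 m/s and x of cap2 in the frame of tray between -0.075 and 0.075 m and y of cap2 in the frame of tray between -0.1 and 0.1 m and z of cap2 in the frame of tray between -0.005 and 0.045 m and x of cap3 in the frame of tray between -0.075 and 0.075 m and y of cap3 in the frame of tray between -0.1 and 0.1 m and z of cap3 in the frame of tray between -0.005 and 0.045 m and x of cap4 in the frame of tray between -0.075 and 0.075 m and y of cap4 in the frame of tray between -0.1 and 0.1 m and z of cap4 in the frame of tray between -0.005 and 0.045 m and x of cap5 in the frame of tray between -0.075 and 0.075 m and y of cap5 in the frame of tray between -0.1 and 0.1 m and z of cap5 in the frame of tray between -0.005 and 0.045 m and x of cap6 in the frame of tray between -0.075 and 0.075 m and y of cap6 in the frame of tray between -0.1 and 0.1 m and z of cap6 in the frame of tray between -0.005 and 0.045 m and x of vial1 in the frame of tray between -0.075 and 0.075 m and y of vial1 in the frame of tray between -0.1 and 0.1 m and z of vial1 in the frame of tray between -0.005 and 0.05 m and x of vial2 in the frame of tray between -0.075 and 0.075 m and y of vial2 in the frame of tray between -0.1 and 0.1 m and z of vial2 in the frame of tray between -0.005 and 0.05 m and x of vial3 in the frame of tray between -0.075 and 0.075 m and y of vial3 in the frame of tray between -0.1 and 0.1 m and z of vial3 in the frame of tray between -0.005 and 0.05 m and x of scoop in the frame of mat between -0.11 and 0.11 m and y of scoop in the frame of mat between -0.05 and 0.05 m and angle between scoop's own z axis and vertical below 0.12 rad and height (world z) of scoop below 0.012 m and velocity of joint carousel between -0.3 and 0.3 rad/s); the robot touches nothing.
It fails at once if a glass vial is dropped or flung (it moves faster than 0.9 m/s out of the fingers, as after a fall of more than about 4 cm) ((linear speed of vial1 above 0.9 m/s and contact force between the fingers and vial1 below 0.02 N) or (linear speed of vial2 above 0.9 m/s and contact force between the fingers and vial2 below 0.02 N) or (linear speed of vial3 above 0.9 m/s and contact force between the fingers and vial3 below 0.02 N)).
It fails at once if the amber bottle on the shelf is pushed more than 4 cm, knocked over or off (distance of bottle from where it was at the start of the episode above 0.04 m or angle between bottle's own z axis and vertical above 0.5 rad or height (world z) of bottle below 0.04 m).
It fails at once if the jar or the beaker is pushed more than 4 cm or tipped over (distance of any of jar, beaker from where it was at the start of the episode above 0.04 m or angle between any of jar, beaker's own z axis and vertical above 0.5 rad).
Of vial1, vial2, vial3 only 2 to 3 are there at a start; the rules pass over those that are not, and their reading is None.
Of cap1, cap2, cap3, cap4, cap5, cap6 only 4 to 6 are there at a start; the rules pass over those that are not, and their reading is None.
At some moment in a run one of cap1, cap2, cap3, cap4, cap5, cap6 may be knocked a few centimetres aside while the robot is not near it.
It also fails if it takes over 210 s, if anything falls off the work surface, if the arm or the gripper's body presses on something with over 40 N, if the wrist force passes 120 N, or if a joint passes its speed limit or range.

## Working session

There is one attempt and no reset: what is moved stays moved. The work goes in short steps, each a Python script; the robot and the scene stay as the last script left them, time stands still between calls to the robot, and variables do not carry over. Pictures are saved under pics/ and viewed, at most 14 in all, crops included, and the job is handed in when it is done.

```bash
mkdir -p pics; ls; python3 - <<'E'
from plant import *
import cv2,numpy as np
for n in ["top","side"]:
    im,d=get_image(n); c=get_calibration(n); np.savez(f"{n}0.npz",im=im,d=d,K=c["intrinsics"],T=c["world_from_camera"])
    cv2.imwrite(f"pics/{n}0.png",cv2.resize(im[:,:,::-1],(800,600),interpolation=cv2.INTER_CUBIC)); print(n,c)
print(observe())
E
```

```text
pics
top {'intrinsics': array([[462.15034214,   0.        , 252.42398975],
       [  0.        , 462.15034214, 195.93562218],
       [  0.        ,   0.        ,   1.        ]]), 'world_from_camera': array([[ 2.76773438e-02, -9.98691099e-01,  4.30122402e-02,
         4.21234171e-01],
       [-9.99616738e-01, -2.76265631e-02,  1.77469211e-03,
         5.15479543e-03],
       [-5.84088847e-04, -4.30448740e-02, -9.99072969e-01,
         1.71014851e+00],
       [ 0.00000000e+00,  0.00000000e+00,  0.00000000e+00,
         1.00000000e+00]])}
side {'intrinsics': array([[360.28240486,   0.        , 261.29837673],
       [  0.        , 360.28240486, 195.98396302],
       [  0.        ,   0.        ,   1.        ]]), 'world_from_camera': array([[-7.97310899e-01, -3.76279009e-01,  4.71921009e-01,
         7.71726403e-03],
       [-6.03568660e-01,  4.96478136e-01, -6.23870445e-01,
         6.16490936e-01],
       [ 4.50889970e-04, -7.82255437e-01, -6.22957646e-01,
         7.21344524e-01],
       [ 0.00000000e+00,  0.00000000e+00,  0.00000000e+00,
         1.00000000e+00]])}
{'time_s': 0.1, 'q': array([-1.24008434e+00,  2.21160541e-01,  1.52752807e+00,  1.36299462e-05,
        1.39468079e+00, -1.26076050e-01]), 'joint_velocities': array([-0.00071479, -0.00191086, -0.0026944 , -0.00074547, -0.00110456,
       -0.00025425]), 'joint_torque': array([ 1.65140791e-03, -4.98243499e+01, -3.90547585e+01, -2.00442669e-04,
        5.63889655e-03,  4.23400570e-05]), 'eef_pos': array([ 0.27550051, -0.5603874 ,  0.2302838 ]), 'tcp_rot': array([-3.13983169e+00, -2.36720970e-04,  4.56785425e-01]), 'ft_force': array([-0.39610593,  0.33843273, -0.58444827]), 'torque': array([-0.03435221, -0.06336455,  0.04370144]), 'grasp_force': 0.0, 'opening': 0.08527355642740525}
```

View pics/top0.png

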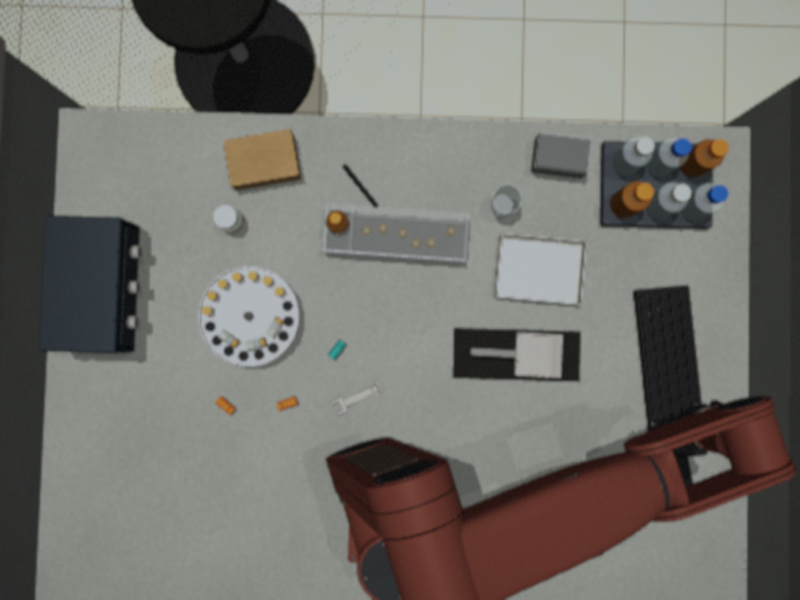

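View pics/side0.png

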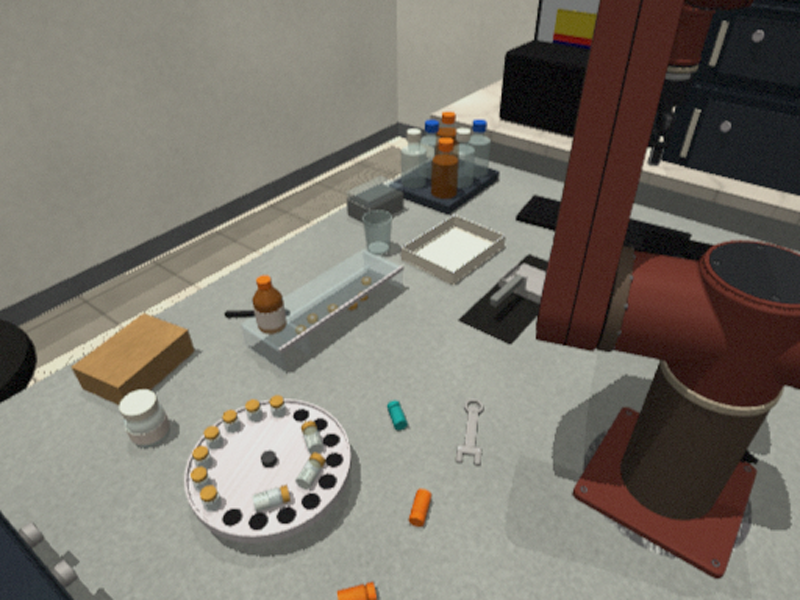

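The top view shows six caps under the shelf (row ~235), three vials on the carousel's lower half, the scoop on the mat with its front edge to the right (-y), and the tray above it. The next step is rough world positions, then wrist views.

```bash
cat > h.py <<'E'
from plant import *
import numpy as np, cv2
from scipy.spatial.transform import Rotation as R
def px2w(uv,z,K,T,fish=False):
    u=(np.array(uv,float)-[K[0,2],K[1,2]])/[K[0,0],K[1,1]]
    if fish:
        r=np.linalg.norm(u,axis=-1,keepdims=True)+1e-9; d=np.concatenate([u/r*np.sin(r),np.cos(r)],-1)
    else: d=np.concatenate([u,np.ones(u.shape[:-1]+(1,))],-1)
    d=d@T[:3,:3].T
    return (T[:3,3]+d*((z-T[2,3])/d[...,2:]))[...,:2]
def rot(yaw,pitch=0.): # tool z down; tool x along (cos yaw, sin yaw), pitched nose-down by pitch about tool y
    B=R.from_euler('z',yaw)*R.from_euler('y',pitch)*R.from_euler('x',np.pi)
    return B.as_euler('xyz')
def snap(n,fn):
    c=get_calibration(n); im,d=get_image(n)
    np.savez(fn+".npz",im=im,d=d,K=c["intrinsics"],T=c["world_from_camera"])
    cv2.imwrite(f"pics/{fn}.png",cv2.resize(im[:,:,::-1],(800,600),interpolation=cv2.INTER_CUBIC)); return im,d,c["intrinsics"],c["world_from_camera"]
def load(fn):
    f=np.load(fn+".npz"); return f["im"],f["d"],f["K"],f["T"]
E
python3 - <<'E'
from h import *
np.set_printoptions(precision=4,suppress=True)
im,d,K,T=load("top0")
P=lambda l,z: px2w(np.array(l)*.64-.18,z,K,T)
print("caps",P([(366,230),(383,228),(403,233),(416,243),(431,243),(451,231)],.009))
print("shelf lip left/right, divider, back", P([(323,255),(467,263),(350,256),(328,208),(469,214)],.056))
print("tray",P([(499,236),(584,240),(580,305),(495,300)],.035).tolist(), "beaker",P([(506,205)],.04),"bottle",P([(337,222)],.16))
print("mat",P([(454,328),(580,330),(579,381),(453,379)],.003).tolist())
print("scoop",P([(516,334),(563,335),(562,378),(515,376)],.01).tolist(),"handle",P([(472,352),(515,354)],.055).tolist())
print("carousel",P([(249,316)],.062),"jar",P([(228,218)],.07))
o=observe(); c=get_calibration("wrist"); print(c)
Rt=R.from_euler('xyz',o["tcp_rot"]).as_matrix(); print(Rt.T@(c["world_from_camera"][:3,3]-o["eef_pos"]), Rt.T@c["world_from_camera"][:3,:3])
E
```

```text
caps [[ 0.6737  0.0811]
 [ 0.6796  0.041 ]
 [ 0.669  -0.0067]
 [ 0.6461 -0.0381]
 [ 0.6471 -0.0736]
 [ 0.6769 -0.1202]]
shelf lip left/right, divider, back [[ 0.6062  0.1762]
 [ 0.5969 -0.1553]
 [ 0.6057  0.1141]
 [ 0.7154  0.1682]
 [ 0.7104 -0.1572]]
tray [[0.6643798229495225, -0.2304227633529003], [0.6604771074473984, -0.4286523182040857], [0.5085736223699405, -0.4218571036924561], [0.5147395469034433, -0.22434331794300186]] beaker [[ 0.7367 -0.2445]] bottle [[0.667  0.1375]]
mat [[0.4476066880887165, -0.13332087210216187], [0.4511210890474077, -0.43099790003782673], [0.33099345873575287, -0.4306413319633506], [0.32746322900345237, -0.13386584655543735]]
scoop [[0.43742819428638535, -0.27888603311810656], [0.4381373398849499, -0.3894377426795918], [0.33727186605683424, -0.3888719952984165], [0.33889324835207074, -0.27855458609053835]] handle [[0.3930694304739123, -0.1715919149157271], [0.3912271504044655, -0.2700164621598553]]
carousel [[0.4611 0.34  ]] jar [[0.6836 0.3946]]
{'intrinsics': array([[297.3186,   0.    , 255.4986],
       [  0.    , 297.3186, 186.7284],
       [  0.    ,   0.    ,   1.    ]]), 'world_from_camera': array([[ 0.4402, -0.8614, -0.2536,  0.339 ],
       [-0.8979, -0.4224, -0.124 , -0.5292],
       [-0.0003,  0.2823, -0.9593,  0.3736],
       [ 0.    ,  0.    ,  0.    ,  1.    ]])}
[ 0.0708 -0.0002 -0.1433] [[-0.001  -0.9593 -0.2825]
 [ 1.     -0.0014  0.0012]
 [-0.0015 -0.2825  0.9593]]
```

```bash
python3 - <<'E'
from h import *
movep([0.56,-0.01,0.30],rot(0)); snap("wrist","w_shelf")
movep([0.40,0.34,0.20],rot(0)); snap("wrist","w_car"); print(observe()["q"],observe()["time_s"])
E
```

```text
[ 5.52299327e-01  5.44404335e-03  1.81933932e+00 -3.47555453e-04
  1.31589431e+00  2.12461433e+00] 3.9083
```

View pics/w_shelf.png

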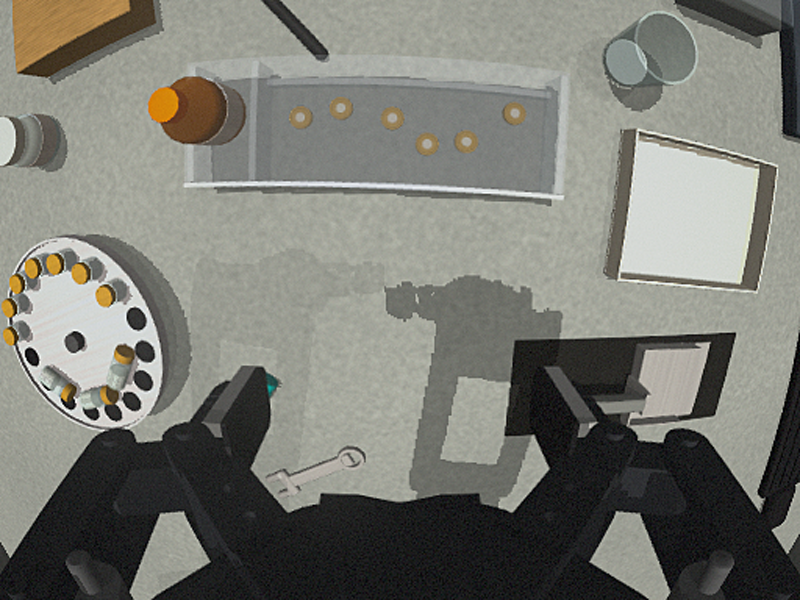

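View pics/w_car.png

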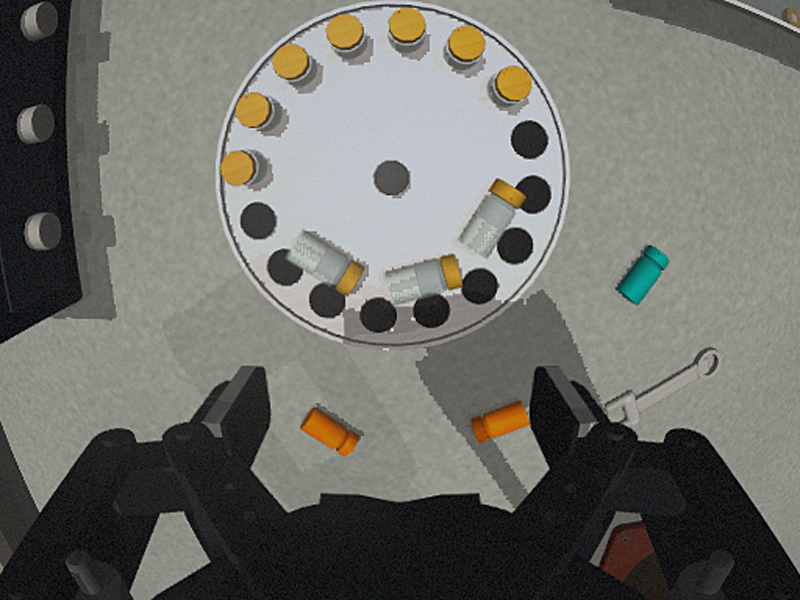

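```bash
python3 - <<'E'
from h import *
np.set_printoptions(precision=4,suppress=True)
im,d,K,T=load("w_car")
P=lambda l,z: px2w(np.array(l)*.64-.18,z,K,T,True)
c=P([(392,172)],.062)[0]; c2=P([(218,172),(568,172),(392,4),(392,347)],.053); print("hub",c,c2)
for a,b in [((297,244),(355,280)),((388,286),(459,271)),((473,241),(512,190))]:
    a,b=P([a,b],.0615); m=(a+b)/2; v=b-a; print(m,np.linalg.norm(v),"yaw",np.degrees(np.arctan2(v[1],v[0])),"r",np.linalg.norm(m-c))
im,d,K,T=load("w_shelf")
P=lambda l,z: px2w(np.array(l)*.64-.18,z,K,T,True)
print("lip ends",P([(186,184),(563,197)],.056),"rail top",P([(268,80),(548,95)],.022))
print("caps",P([(300,117),(341,108),(392,118),(427,144),(466,142),(514,113)],.008))
print("tray rim",P([(624,130),(777,165),(756,291),(609,277)],.035))
print("mat",P([(515,341),(735,333),(718,420),(505,435)],.003), "scoop handle top",P([(583,400),(648,400)],.055),"pan",P([(641,348),(709,342)],.02))
E
```

```text
hub [0.4642 0.3433] [[0.4682 0.4569]
 [0.4672 0.2297]
 [0.573  0.3432]
 [0.3477 0.3441]]
[0.4088 0.385 ] 0.04310390082655205 yaw -123.09369015296174 r 0.06941959727986342
[0.3979 0.3238] 0.045731443823000706 yaw -77.74575078596563 r 0.06916502850508545
[0.4381 0.2814] 0.04014562330275917 yaw -36.19441503517399 r 0.0671946755795366
lip ends [[ 0.6174  0.1777]
 [ 0.6024 -0.1532]] rail top [[ 0.7088  0.1079]
 [ 0.6954 -0.1484]]
caps [[ 0.6732  0.0808]
 [ 0.68    0.042 ]
 [ 0.6696 -0.005 ]
 [ 0.6452 -0.0372]
 [ 0.6478 -0.0735]
 [ 0.6775 -0.1192]]
tray rim [[ 0.6681 -0.2215]
 [ 0.6576 -0.4329]
 [ 0.5111 -0.4223]
 [ 0.5257 -0.2157]]
mat [[ 0.4478 -0.1323]
 [ 0.4471 -0.431 ]
 [ 0.3197 -0.4428]
 [ 0.3301 -0.1324]] scoop handle top [[ 0.4024 -0.1971]
 [ 0.3958 -0.2769]] pan [[ 0.442  -0.2759]
 [ 0.4446 -0.374 ]]
```

```bash
cat >> h.py <<'E'
TR=np.array([.589,-.325]); TY=-.035
def tray(x,y): return TR+[x*np.cos(TY)-y*np.sin(TY), x*np.sin(TY)+y*np.cos(TY)]
def pick(m,yawdeg):
    y=np.radians(yawdeg)%np.pi
    gripper_to(.042,25); movep([*m,.13],rot(y)); move_l([*m,.052],.08,max_force=6)
    gripper_to(.0,25); o=observe(); print("grip",o["opening"],o["grasp_force"],o["eef_pos"][2])
    move_l([*m,.10],.06); move_l([*m,.22],.2)
def place(x,y):
    p=tray(x,y); movep([*p,.15],rot(np.pi/2+TY)); print("held",observe()["opening"])
    print(move_l([*p,.06],.15),move_l([*p,.0085],.04,max_force=4),observe()["eef_pos"][2]); gripper_to(.036); move_l([*p,.2],.15)
E
python3 - <<'E'
from h import *
pick((.3979,.3238),-77.7); movep([0.40,0.34,0.22],rot(np.pi/2)) ; place(-28e-3,.065)
movep([0.40,0.34,0.20],rot(0)); snap("wrist","w_car2"); print(observe()["time_s"])
E
```

```text
grip 0.021913086736264183 25.532788038253784 0.05278923415087641
held 0.02158310601005349
False False 0.008888992509239843
17.9083
```

View pics/w_car2.png

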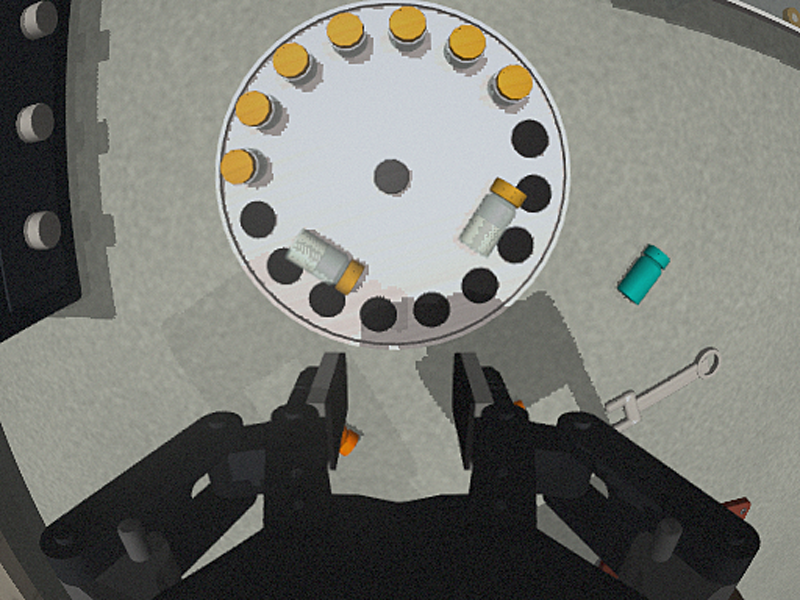

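The first vial is lifted and the carousel has hardly turned. The remaining vials sit at about (326,262) and (492,217), the same as before.

```bash
python3 - <<'E'
from h import *
pick((.4088,.385),-123.1); place(28e-3,.065)
movep([0.40,0.34,0.20],rot(0)); snap("wrist","w_car3")
a,b=np.load("w_car2.npz")["im"],np.load("w_car3.npz")["im"]
print("diff C", np.abs(a[110:170,285:345].astype(int)-b[110:170,285:345]).mean())
if np.abs(a[110:170,285:345].astype(int)-b[110:170,285:345]).mean()<6:
    pick((.4381,.2814),-36.2); place(0,-.068)
    movep([.50,-.32,.30],rot(0)); snap("wrist","w_tray"); print(observe()["time_s"])
E
```

```text
grip 0.02197271515371492 25.98659187555313 0.05282186322322276
held 0.021701888986681742
False False 0.008911585945456841
diff C 4.292314814814815
grip 0.02170764258994583 26.23060941696167 0.05277729421700192
held 0.021959765025920796
False False 0.008960650270859238
44.225
```

View pics/w_tray.png

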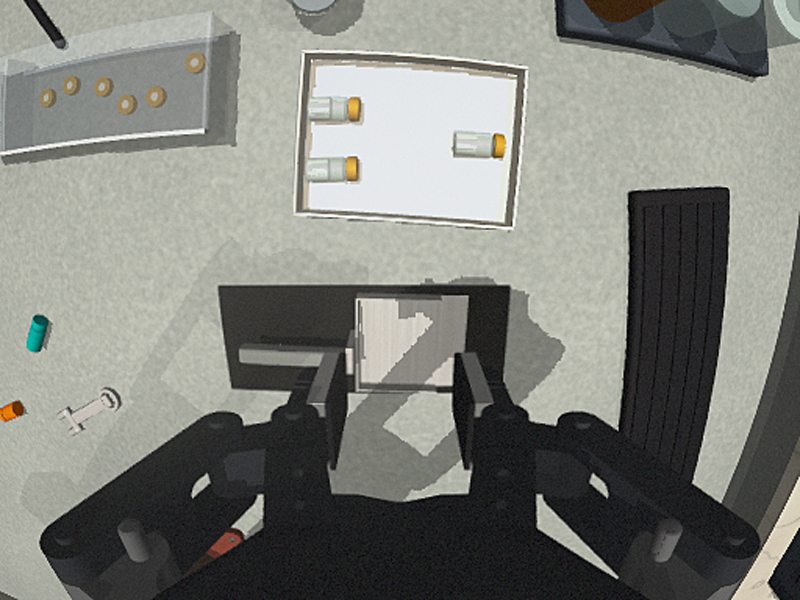

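All three vials lie in the tray, at (333,107), (333,168) and (480,145). The scoop is on the mat, pan x 357–468 and handle at row ~353. Next I'll check the scoop poses by IK and then grip it.

```bash
cat >> h.py <<'E'
SO=np.array([.606,-.021]); SY=-.042
def shelf(x,y): return SO+[x*np.cos(SY)-y*np.sin(SY), x*np.sin(SY)+y*np.cos(SY)]
def sc(o,yaw,pitch=0.,piv=None):
    """TCP pose for scoop origin o (or, with piv, for that scoop-frame point at o); pitch>0 is nose down"""
    B=R.from_euler('z',yaw)*R.from_euler('y',pitch)
    p=np.array(o)+B.apply(np.array([-.085,0,.027])-(np.zeros(3) if piv is None else np.array(piv)))
    return p.tolist(), rot(yaw,pitch)
EDGE=[.055,0,0]
E
python3 - <<'E'
from h import *
np.set_printoptions(precision=3,suppress=True)
im,d,K,T=load("w_tray")
P=lambda l,z: px2w(np.array(l)*.64-.18,z,K,T,True)
print("handle top",P([(240,353),(350,360)],.058),"pan corners",P([(357,296),(469,295),(357,390),(466,391)],.006))
print("mat",P([(220,286),(510,286),(232,388)],.003))
for n,a in dict(mat=sc([.388,-.334,.003],-1.57),matup=sc([.388,-.334,.12],-1.57),p1=sc([*shelf(-.075,.076),.0],SY,.015),p1in=sc([*shelf(.035,.076),0],SY,.015),p3in=sc([*shelf(.035,-.076),0],SY,.015),
   up=sc([*shelf(-.09,0),.12],SY,-.15),trayup=sc([*tray(-.09,0),.2],TY,-.15),dump=sc([*tray(-.03,0),.04],TY,.65,EDGE)).items():
    print(n,np.array(a[0]),inverse_kinematics(*a))
E
```

```text
handle top [[ 0.398 -0.17 ]
 [ 0.393 -0.275]] pan corners [[ 0.438 -0.279]
 [ 0.439 -0.389]
 [ 0.334 -0.275]
 [ 0.332 -0.392]]
mat [[ 0.448 -0.135]
 [ 0.448 -0.431]
 [ 0.33  -0.133]]
mat [ 0.388 -0.249  0.03 ] [-0.742  0.087  2.095 -0.     0.96   2.399]
matup [ 0.388 -0.249  0.147] [-0.742 -0.1    2.026 -0.     1.215  2.399]
p1 [0.45  0.062 0.028] [-0.038  0.086  2.101  0.     0.97   1.575]
p1in [0.56  0.057 0.028] [-0.039  0.319  1.822  0.     1.016  1.574]
p3in [ 0.553 -0.095  0.028] [-0.308  0.317  1.825 -0.005  1.014  1.307]
up [ 0.428 -0.014  0.134] [-0.239 -0.31   2.234  0.033  1.07   1.359]
trayup [ 0.411 -0.319  0.214] [-0.885 -0.115  1.916  0.119  1.244  0.688]
dump [ 0.464 -0.321  0.146] [-0.563  0.622  1.292 -0.318  1.797  1.062]
```

```bash
python3 - <<'E'
from h import *
gripper_to(.05,100)
p,r=sc([.390,-.334,.10],-1.58); movep(p,r)
p,r=sc([.390,-.334,.0025],-1.58); print(move_l(p,.06,max_force=8),observe()["eef_pos"])
f0=observe()["ft_force"]; gripper_to(0,100); o=observe(); print(o["opening"],o["grasp_force"],o["ft_force"]-f0,o["eef_pos"])
p[2]+=.10; move_l(p,.08); o=observe(); print(o["opening"],o["ft_force"]-f0)
p,r=sc([*shelf(-.10,.0),.10],SY,0); movep(p,r)
p,r=sc([*shelf(-.10,.076),.06],SY,0); movep(p,r); hold(.3); snap("wrist","w_sc"); snap("side","s_sc"); print(observe()["time_s"])
E
```

```text
False [ 0.39105305 -0.24924367  0.0298844 ]
0.014440474963259071 97.43413209915161 [-0.46713288 -0.11289565  3.42900557] [ 0.39102657 -0.24922568  0.02991234]
0.014494463342182951 [ 0.76136449  0.16763264 -1.42338778]
51.2667
```

View pics/w_sc.png

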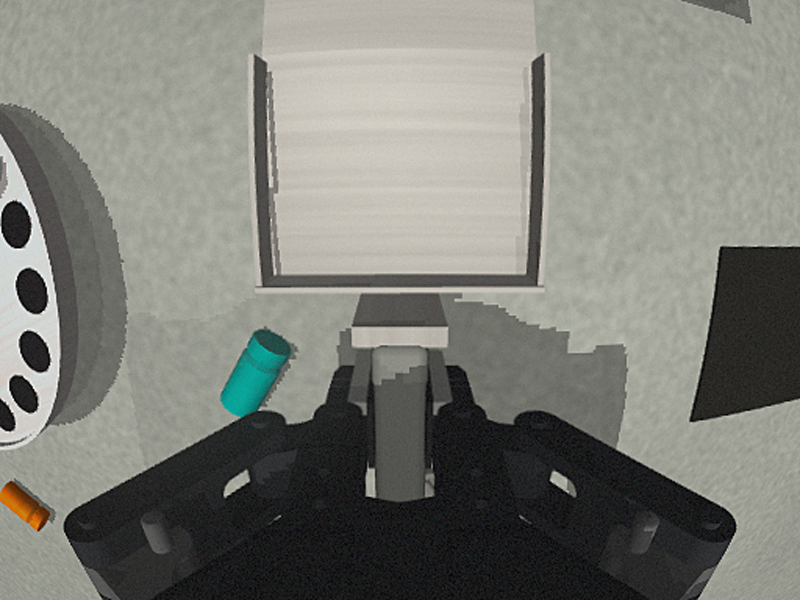

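```bash
cat >> h.py <<'E'
def scoop_pass(y,tag,pitch=.015,fin=12):
    E=lambda x,z,pt: sc([*shelf(x,y),z],SY,pt,EDGE)
    p,r=E(-.045,.03,0); movep(p,r)
    p,r=E(-.045,.012,pitch); move_l(p,.06,rotation=r)
    p,r=E(-.045,-.003,pitch); c=move_l(p,.02,max_force=4); z=observe()["eef_pos"][2]-p[2]-.003; print("touch",c,"edge z",z)
    z0=z-.0006
    p,r=E(.06,z0,pitch); c1=move_l(p,.10,max_force=25)
    p,r=E(.097,z0,pitch); c2=move_l(p,.04,max_force=fin)
    q=observe()["eef_pos"]-np.array(p); print("stop",c1,c2,"edge x",.097+q@[np.cos(SY),np.sin(SY),0],observe()["ft_force"],observe()["time_s"])
def retreat(y,tag):
    e=observe()["eef_pos"]; n=np.array([np.cos(SY),np.sin(SY),0])
    move_l((e-.004*n+[0,0,.001]).tolist(),.03)
    move_l((e-.15*n+[0,0,.004]).tolist(),.10)
    p,r=sc([*shelf(-.125,y),.05],SY,-.12); move_l(p,.10,rotation=r); hold(.2); snap("wrist",tag)
def dump():
    p,r=sc([*tray(-.085,-.005),.14],TY,-.12); movep(p,r)
    p,r=sc([*tray(-.03,-.005),.075],TY,.1,EDGE); move_l(p,.12,rotation=r)
    p,r=sc([*tray(-.03,-.005),.043],TY,.65,EDGE); move_l(p,.06,rotation=r); hold(.5)
    for s in (.012,-.012,.012,-.012,0): move_l([p[0],p[1]+s,p[2]],.12)
    hold(.3); snap("wrist","dump"); p,r=sc([*tray(-.085,-.005),.15],TY,0.); move_l(p,.15,rotation=r); print(observe()["time_s"])
E
python3 - <<'E'
from h import *
scoop_pass(.076,"p1"); snap("wrist","in1"); retreat(.076,"out1")
o=observe();print(o["opening"],o["ft_force"],o["time_s"])
a=cv2.imread("pics/in1.png"); b=cv2.imread("pics/out1.png")
cv2.imwrite("pics/c1.png",np.vstack([a[:300],b[:300]]))
E
```

```text
touch True edge z -0.0020190566372399197
stop False True edge x 0.07540869913381981 [ 1.81457804 -0.34560415  1.71985087] 54.325
0.014453142702611412 [ 0.54134684  1.121672   -1.65861841] 57.0
```

View pics/c1.png

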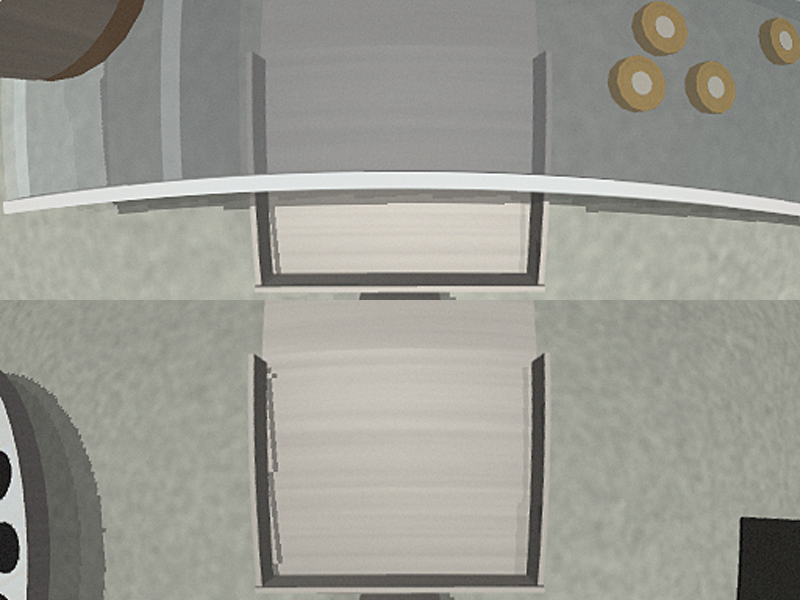

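The retreat view shows an empty pan. Caps 1 and 2 stayed behind because the push stopped early, and four caps are visible to the right. I'll check where they all are now.

```bash
cat >> h.py <<'E'
def caps(show=None):
    """caps under the shelf in the shelf frame, from the top camera: brass blobs"""
    im,d,K,T=snap("top","t_tmp"); hsv=cv2.cvtColor(im,cv2.COLOR_RGB2HSV)
    m=((hsv[...,0]>8)&(hsv[...,0]<28)&(hsv[...,1]>70)).astype(np.uint8)
    n,_,st,ce=cv2.connectedComponentsWithStats(m)
    w=px2w(ce,.008,K,T)-SO; c,s=np.cos(SY),np.sin(SY); xy=np.c_[w@[c,s],w@[-s,c]]
    for i in range(1,n):
        if -.1<xy[i,0]<.12 and -.14<xy[i,1]<.135: print("cap",xy[i].round(4),st[i,4])
    if show: cv2.imwrite(f"pics/{show}.png",cv2.resize(im[120:185,195:305,::-1],None,fx=7,fy=7,interpolation=cv2.INTER_CUBIC))
E
python3 - <<'E'
from h import *
caps("t1")
E
```

```text
(no output)
```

View pics/t1.png

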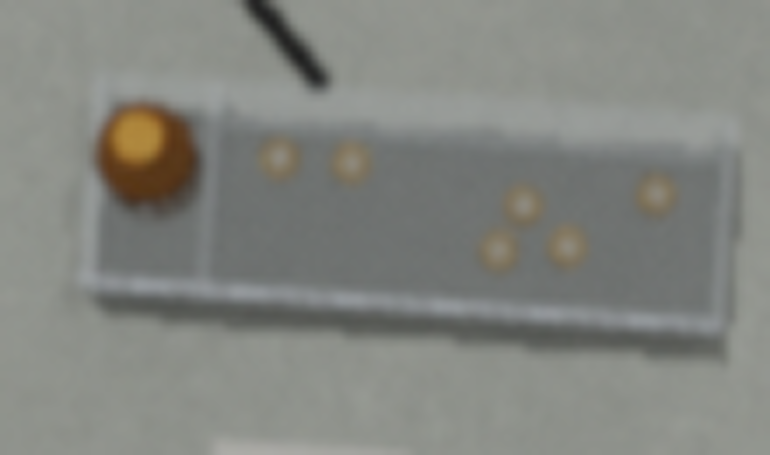

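```bash
python3 - <<'E'
from h import *
np.set_printoptions(precision=4,suppress=True)
im,d,K,T=load("t_tmp")
def f(l,z):
    w=px2w(np.array(l)/7.+[195-.43,120-.43],z,K,T)-SO; c,s=np.cos(SY),np.sin(SY); return np.c_[w@[c,s],w@[-s,c]]
print("caps",f([(280,157),(351,162),(523,205),(498,249),(567,246),(656,193)],.008))
print("lip",f([(90,283),(720,325)],.056),"divider/wall front",f([(206,288),(718,310)],.053),"shelf back",f([(225,90),(730,130)],.022), "rail",f([(300,122),(600,142)],.022))
for p in [(280,157),(351,162)]:
    u=int(p[0]/7+195),int(p[1]/7+120); print(im[u[1]-1:u[1]+2,u[0]-3:u[0]+4].tolist()[1])
E
```

```text
caps [[ 0.0823  0.1044]
 [ 0.0823  0.0667]
 [ 0.0658 -0.0257]
 [ 0.0415 -0.0141]
 [ 0.0457 -0.0503]
 [ 0.0771 -0.0954]]
lip [[ 0.0031  0.1947]
 [ 0.004  -0.1295]] divider/wall front [[ 0.005   0.1353]
 [ 0.012  -0.1282]] shelf back [[ 0.1134  0.135 ]
 [ 0.1108 -0.131 ]] rail [[ 0.0993  0.0945]
 [ 0.0997 -0.0634]]
[[124, 117, 97], [132, 124, 103], [140, 135, 123], [139, 134, 122], [129, 118, 98], [116, 109, 91], [112, 112, 107]]
[[119, 113, 98], [132, 121, 98], [137, 130, 113], [141, 135, 122], [133, 124, 105], [122, 114, 95], [115, 115, 107]]
```

```bash
sed -i 's/^SO=.*; SY/SO=np.array([.6095,-.0212]); SY/' h.py; cat >> h.py <<'E'
def ex():
    o=observe(); r=R.from_euler('xyz',o["tcp_rot"])*R.from_euler('x',-np.pi)
    e=np.array(o["eef_pos"])+r.apply(np.array(EDGE)-[-.085,0,.027]); w=e[:2]-SO
    return round(w@[np.cos(SY),np.sin(SY)],4),round(e[2],4),(o["ft_force"]).round(1).tolist()
def scoop_pass(y,pitch=.01,F=35,xend=.089,xfree=.055):
    E=lambda x,z,pt: sc([*shelf(x,y),z],SY,pt,EDGE)
    p,r=E(-.045,.03,0); movep(p,r)
    p,r=E(-.045,.010,pitch); move_l(p,.06,rotation=r)
    p,r=E(-.045,-.003,pitch); c=move_l(p,.02,max_force=4); z0=ex()[1]-.0005; print("touch",c,ex())
    p,r=E(xfree,z0,pitch); print(move_l(p,.10,max_force=30),ex())
    for k in range(5):
        p,r=E(xend,z0,pitch); c=move_l(p,.03,max_force=F); print("push",c,ex())
        if ex()[0]>xend-.003: break
        s=.003*(-1)**k; p,r=sc([*shelf(ex()[0]-.004,y+s),z0],SY,pitch,EDGE); move_l(p,.03)
E
python3 - <<'E'
from h import *
scoop_pass(.076); snap("wrist","in1b"); retreat(.076,"out1b")
o=observe();print(o["opening"],o["time_s"])
a=cv2.imread("pics/in1b.png"); b=cv2.imread("pics/out1b.png")
cv2.imwrite("pics/c1b.png",np.vstack([a[:300],b[:300]]))
E
```

```text
touch True (np.float64(-0.045), np.float64(-0.0014), [-2.5, -0.2, 3.8])
False (np.float64(0.056), np.float64(-0.0014), [1.6, -0.9, 3.2])
push False (np.float64(0.0882), np.float64(-0.0019), [-4.2, -0.4, 10.1])
0.0148964466041136 63.6167
```

View pics/c1b.png

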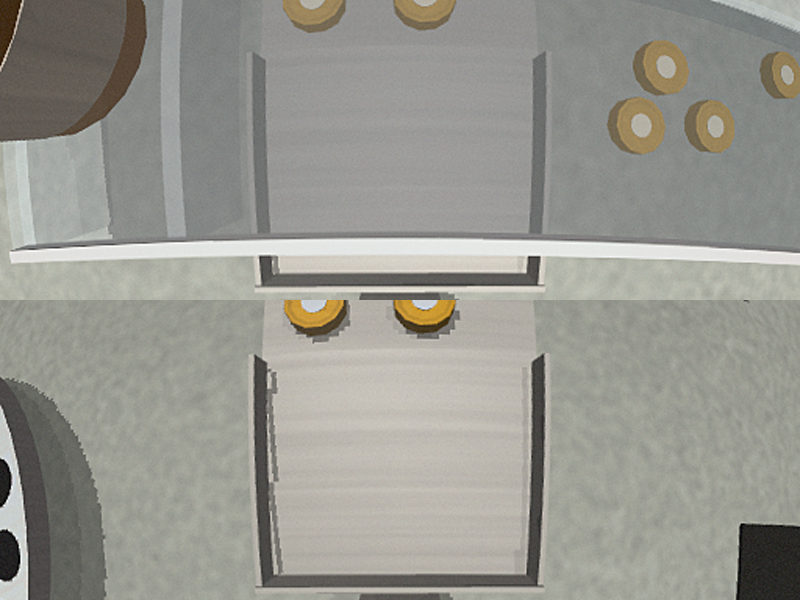

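Caps 1 and 2 now sit at the front of the pan, at (312,10) and (425,10) in the retreat half of the picture. Tip back, carry and dump.

```bash
cat >> h.py <<'E'
def carry():
    o=observe()["eef_pos"]; y=(np.array(o[:2])-SO)@[-np.sin(SY),np.cos(SY)]
    p,r=sc([*shelf(-.09,y),.08],SY,-.30); move_l(p,.06,rotation=r)
    p,r=sc([*shelf(-.09,min(y,0)),.13],SY,-.30); move_l(p,.15)
    p,r=sc([*tray(-.085,-.005),.14],TY,-.30); move_l(p,.15,rotation=r)
def dump(tag):
    carry()
    p,r=sc([*tray(-.03,-.005),.075],TY,.1,EDGE); move_l(p,.12,rotation=r)
    p,r=sc([*tray(-.03,-.005),.043],TY,.65,EDGE); move_l(p,.06,rotation=r); hold(.4)
    for s in (.012,-.012,.012,0): move_l([p[0],p[1]+s,p[2]],.12)
    p,r=sc([*tray(-.085,-.005),.15],TY,0.); move_l(p,.15,rotation=r); hold(.2); snap("wrist",tag); print("t",observe()["time_s"])
E
python3 - <<'E'
from h import *
dump("d1")
E
```

```text
t 71.6
```

View pics/d1.png

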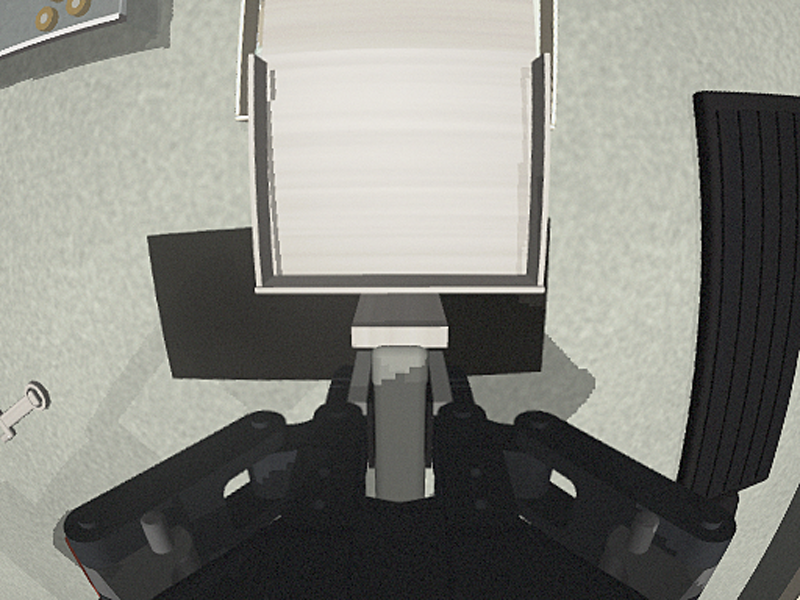

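The pan is empty. Next pass is the middle three caps.

```bash
python3 - <<'E'
from h import *
p,r=sc([*shelf(-.10,-.032),.10],SY,0); movep(p,r)
scoop_pass(-.032); snap("wrist","in2"); retreat(-.032,"out2")
print(observe()["time_s"])
a=cv2.imread("pics/in2.png"); b=cv2.imread("pics/out2.png")
cv2.imwrite("pics/c2.png",np.vstack([a[:300],b[:300]]))
E
```

```text
touch True (np.float64(-0.045), np.float64(-0.0014), [-2.1, -0.1, 4.6])
False (np.float64(0.056), np.float64(-0.0014), [2.4, -0.5, 2.9])
push False (np.float64(0.0882), np.float64(-0.0019), [-4.9, 0.5, 10.2])
79.2917
```

View pics/c2.png

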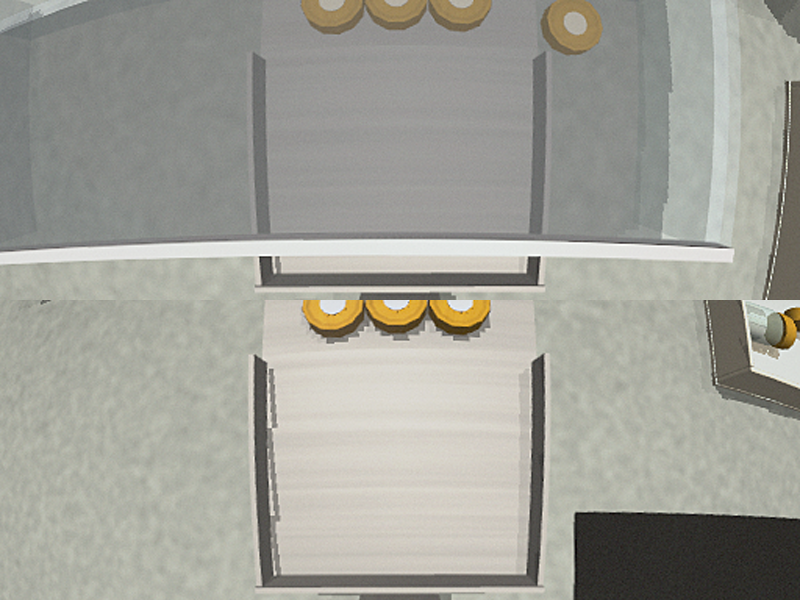

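Three caps are on the pan and the last one waits at the right. Dump, last pass, then view.

```bash
python3 - <<'E'
from h import *
dump("d2")
p,r=sc([*shelf(-.10,-.074),.10],SY,0); movep(p,r)
scoop_pass(-.074); snap("wrist","in3"); retreat(-.074,"out3")
print(observe()["time_s"])
a=cv2.imread("pics/in3.png"); b=cv2.imread("pics/out3.png")
im,*_=snap("top","t3"); t=cv2.resize(im[130:210,200:400,::-1],(800,320),interpolation=cv2.INTER_CUBIC)
cv2.imwrite("pics/c3.png",np.vstack([a[:130],b[:150],t]))
E
```

```text
t 86.7833
touch True (np.float64(-0.0448), np.float64(0.0011), [-1.3, 1.4, 6.0])
False (np.float64(0.0544), np.float64(0.0), [-0.5, -0.1, -1.4])
push False (np.float64(0.0888), np.float64(0.0003), [-0.2, 0.6, -2.8])
94.225
```

View pics/c3.png

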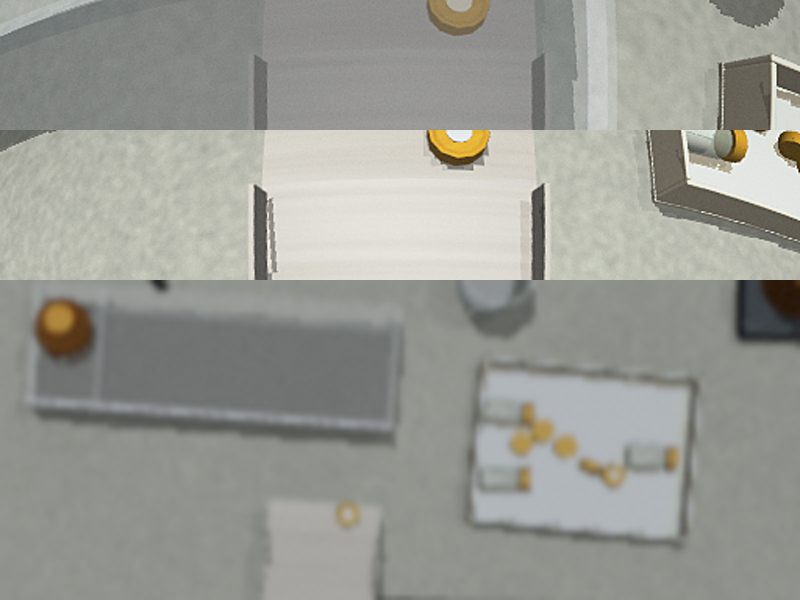

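The last cap is on the pan at about (458,145), five caps and three vials are in the tray, and the shelf is empty. Dump, return the scoop and clear the arm.

```bash
python3 - <<'E'
from h import *
dump("d3")
p,r=sc([.389,-.325,.12],-1.58); movep(p,r)
p,r=sc([.389,-.325,.012],-1.58); move_l(p,.08)
p,r=sc([.389,-.325,.001],-1.58); print(move_l(p,.02,max_force=4),observe()["eef_pos"])
gripper_to(.05); p[2]+=.15; move_l(p,.08); movep([.48,.05,.30],rot(0)); hold(.5)
im,*_=snap("top","t4"); snap("side","s4"); print(observe()["time_s"])
a=cv2.resize(im[100:260,110:390,::-1],(800,457),interpolation=cv2.INTER_CUBIC); cv2.imwrite("pics/c4.png",a)
E
```

```text
t 101.4917
True [ 0.38979976 -0.23998673  0.02992189]
109.1917
```

View pics/c4.png

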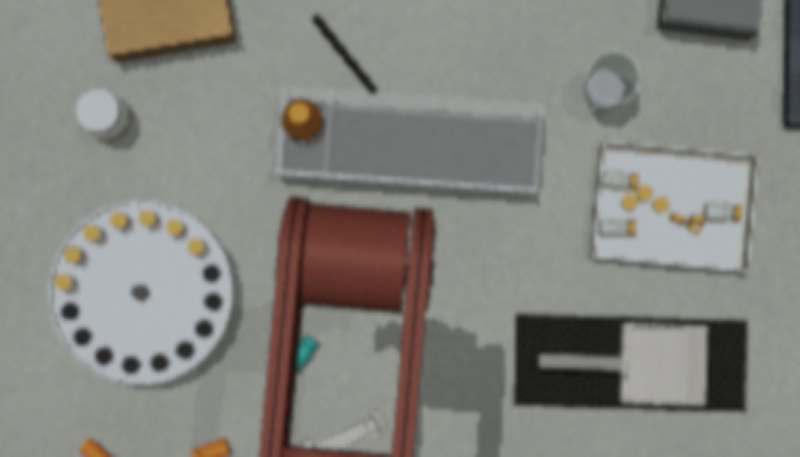

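I've used all 14 pictures, so I'll check the cap count in the tray numerically.

```bash
python3 - <<'E'
from h import *
movep([.52,-.325,.26],rot(0)); hold(.3); im,d,K,T=snap("wrist","wt5")
hsv=cv2.cvtColor(im,cv2.COLOR_RGB2HSV)
m=((hsv[...,0]>10)&(hsv[...,0]<28)&(hsv[...,1]>130)&(hsv[...,2]>60)).astype(np.uint8)
n,l,st,ce=cv2.connectedComponentsWithStats(m)
w=px2w(ce,.012,K,T,True); 
for i in range(1,n):
    if st[i,4]>15 and w[i,0]>.3: 
        v=w[i]-TR; print(v.round(3),st[i,4],st[i,2:4])
g=np.full(m.shape,'.');
ys,xs=np.where(m>0); r=(xs>0)
b=px2w(np.c_[xs,ys].astype(float),.012,K,T,True)-TR; k=(abs(b[:,0])<.075)&(abs(b[:,1])<.1); xs,ys=xs[k],ys[k]
print(); [print(''.join('#' if q else '.' for q in row)) for row in m[ys.min():ys.max()+1:2,xs.min():xs.max()+1:1]]
E
```

```text
[ 0.181 -0.282] 52 [23  4]
[0.034 0.047] 105 [ 8 15]
[0.019 0.03 ] 195 [16 16]
[0.007 0.049] 197 [16 16]
[0.005 0.009] 199 [16 16]
[-0.004 -0.089] 113 [10 16]
[-0.012 -0.011] 104 [17 11]
[-0.019 -0.036] 199 [17 16]
[-0.026  0.049] 114 [ 8 16]

.......#######........................................................................................................
......#######.........................................................................................................
......#######.........................................................................................................
......#######.........................................................................................................
......#######.........................................................................................................
......#######.........................................................................................................
......#######....##########...........................................................................................
......#######...#######
[... 2132 characters left out ...]
....................................................#####.......####.....................................
.....#######......................................................##############......................................
.....#######........................................................##########........................................
.....########.........................................................................................................
......#######.........................................................................................................
......#######.........................................................................................................
```

Only five loose caps show, plus the three vial caps. I'll search for the sixth.

```bash
python3 - <<'E'
from h import *
def blobs(fn,fish,z=.008,s=110,a=6):
    im,d,K,T=load(fn); hsv=cv2.cvtColor(im,cv2.COLOR_RGB2HSV)
    m=((hsv[...,0]>10)&(hsv[...,0]<28)&(hsv[...,1]>s)&(hsv[...,2]>60)).astype(np.uint8)
    n,l,st,ce=cv2.connectedComponentsWithStats(m); w=px2w(ce,z,K,T,fish); print(fn)
    for i in range(1,n):
        if st[i,4]>a and .2<w[i,0]<.9 and abs(w[i,1])<.75: print("  ",w[i].round(3),ce[i].round(0),st[i,4])
blobs("t3",False); blobs("t4",False); blobs("d3",True)
movep([.45,-.18,.30],rot(0)); hold(.2); snap("wrist","ws1"); blobs("ws1",True)
im,d,K,T=load("wt5"); print(d[d>0].min())
# depth-based heights at blobs in the tray
for u,v in []: pass
g=np.mgrid[0:384,0:512]; uv=np.stack([g[1],g[0]],-1).astype(float)
n=(uv-[K[0,2],K[1,2]])/K[0,0]; r=np.linalg.norm(n,axis=-1)+1e-9
X=np.stack([n[...,0]/r*np.tan(r)*d,n[...,1]/r*np.tan(r)*d,d],-1)@T[:3,:3].T+T[:3,3]
hsv=cv2.cvtColor(im,cv2.COLOR_RGB2HSV); m=((hsv[...,0]>10)&(hsv[...,0]<28)&(hsv[...,1]>130)&(hsv[...,2]>60)).astype(np.uint8)
nn,l,st,ce=cv2.connectedComponentsWithStats(m)
for i in range(1,nn):
    if st[i,4]>90: q=X[l==i]; print(np.median(q,0).round(4),np.percentile(q[:,2],[5,95]).round(4))
E
```

```text
t3
   [0.836 0.333] [168. 102.] 1258
   [ 0.881 -0.732] [454.  98.] 311
   [ 0.774 -0.56 ] [408. 125.] 322
   [0.692 0.151] [215. 142.] 143
   [ 0.607 -0.284] [332. 168.] 36
   [ 0.595 -0.315] [341. 171.] 11
   [ 0.586 -0.414] [367. 174.] 7
   [0.555 0.383] [151. 177.] 13
   [0.558 0.346] [161. 176.] 12
   [0.546 0.311] [171. 180.] 14
   [0.537 0.417] [142. 181.] 15
   [0.523 0.282] [178. 186.] 14
   [0.509 0.441] [135. 189.] 15
   [0.473 0.452] [132. 198.] 16
   [0.252 0.4  ] [144. 259.] 68
   [0.261 0.255] [183. 258.] 71
t4
   [0.836 0.333] [168. 102.] 1257
   [ 0.881 -0.732] [454.  98.] 312
   [ 0.774 -0.56 ] [408. 125.] 325
   [0.692 0.151] [215. 142.] 143
   [ 0.607 -0.284] [332. 168.] 37
   [ 0.595 -0.315] [341. 171.] 11
   [0.555 0.383] [151. 177.] 13
   [0.558 0.346] [161. 176.] 12
   [ 0.575 -0.362] [353. 177.] 9
   [0.546 0.311] [171. 180.] 14
   [0.537 0.417] [142. 182.] 16
   [0.523 0.282] [178. 186.] 14
   [0.509 0.441] [135. 189.] 16
   [0.473 0.452] [132. 198.] 16
   [0.252 0.4  ] [144. 259.] 69
   [0.261 0.255] [183. 258.] 71
d3
ws1
   [0.73  0.258] [18. 13.] 878
   [ 0.607 -0.285] [326.  46.] 418
   [ 0.595 -0.317] [347.  55.] 156
   [ 0.587 -0.42 ] [408.  68.] 80
   [ 0.574 -0.355] [370.  71.] 275
   [ 0.563 -0.28 ] [323.  75.] 91
   [0.244 0.392] [  3. 250.] 89
   [0.259 0.257] [ 42. 250.] 194
0.05000924
[ 0.6222 -0.2793  0.025 ] [0.0212 0.0272]
[ 0.6084 -0.2946  0.0126] [0.0113 0.0139]
[ 0.5959 -0.2761  0.0124] [0.0113 0.0137]
[ 0.595  -0.3166  0.0126] [0.0113 0.0141]
[ 0.5853 -0.4114  0.0247] [0.0197 0.0268]
[ 0.5771 -0.3357  0.0241] [0.0193 0.026 ]
[ 0.5726 -0.3589  0.0295] [0.0111 0.0349]
[ 0.5636 -0.2774  0.0246] [0.0196 0.0264]
```

The ring-shaped blob at tray (-.017,-.034) stands 30–35 mm high, so the sixth cap probably lies on top of others there. I'll compare local height maps before and after the last dump.

```bash
python3 - <<'E'
from h import *
np.set_printoptions(linewidth=220)
p=tray(-.017,-.03); movep([p[0]-.06,p[1],.19],rot(0)); hold(.3); im,d,K,T=snap("wrist","wt6")
g=np.mgrid[0:384,0:512]; uv=np.stack([g[1],g[0]],-1).astype(float)
n=(uv-[K[0,2],K[1,2]])/K[0,0]; r=np.linalg.norm(n,axis=-1)+1e-9; t=np.tan(r)/r
X=np.stack([n[...,0]*t*d,n[...,1]*t*d,d],-1)@T[:3,:3].T+T[:3,3]
hsv=cv2.cvtColor(im,cv2.COLOR_RGB2HSV)
k=(abs(X[...,0]-p[0])<.022)&(abs(X[...,1]-p[1])<.03)
ys,xs=np.where(k); a,b,c,e=ys.min(),ys.max(),xs.min(),xs.max(); print(a,b,c,e)
print((X[a:b+1:2,c:e+1:2,2]*1000).round().astype(int))
o=(hsv[...,1]>110)&(hsv[...,0]>10)&(hsv[...,0]<28)
print(); [print(''.join('#' if q else '.' for q in row)) for row in o[a:b+1:2,c:e+1]]
E
```

```text
0 383 1 511
[[ 0  0  1 ... 73 76 80]
 [ 1 -1 -1 ... 71 76 78]
 [ 0  0  0 ... 69 73 77]
 ...
 [ 0 -1 -1 ... 36 38 37]
 [-1  0 -1 ... 38 37 37]
 [-1  0 -1 ... 37 37 37]]

...............................................................................................................................................................................................................................................................................................................................................................................................................................................................................................................................
...................................................................................................................................................................................................................................................................................................................................................................................................................................
[... 28229 characters left out ...]
............................................................................................................................................................................................
..........................................................................................................................................#..........................................................................................................#...................................................#.....................................................................................................................................................................................................................
```

```bash
python3 - <<'E'
from h import *
p=tray(-.017,-.03); im,d,K,T=load("wt6")
g=np.mgrid[0:384,0:512]; uv=np.stack([g[1],g[0]],-1).astype(float)
n=(uv-[K[0,2],K[1,2]])/K[0,0]; r=np.linalg.norm(n,axis=-1)+1e-9; t=np.tan(r)/r
X=np.stack([n[...,0]*t*d,n[...,1]*t*d,d],-1)@T[:3,:3].T+T[:3,3]
hsv=cv2.cvtColor(im,cv2.COLOR_RGB2HSV); o=(hsv[...,1]>110)&(hsv[...,0]>10)&(hsv[...,0]<28)
for i in range(11,-12,-1):
    s=''
    for j in range(13,-14,-1):
        k=(abs(X[...,0]-p[0]-i*.002)<.001)&(abs(X[...,1]-p[1]-j*.002)<.001)&(X[...,2]<.06)
        s+=' -- ' if not k.any() else f"{np.median(X[k][:,2])*1000:3.0f}"+('#' if o[k].mean()>.5 else ' ')
    print(s)
E
```

```text
4   4   3   4   3   3   4   4   3   4   3   3   4   4   4   3   3   3   4   4   4   4  25  24  24  25  24 
  4   3   4   3   3   4   5   4   5   2   4   4   5   3   4   4   4   4   4   4   3   4  26  26  25  26  25 
  3   4   3   5   3   4   4   4   3   3   4   4   4   3   4   3   4   4   4   4   3   4  26  26  26  26  25 
  4   3   3   4   3   4   4   4   4   4   4   4   4   3   3   3   4   4   4   4   3   4  27  27  26  27  27 
  3   3   3   5   3   3   3   4   4   4   4   4   3   4   3   4   4   4   4   3   3   4  25  26  26  26  26 
 18# 21# 13   5   4   4   3   4   3   4   4   4   4   3   3   4   4   4   4   3   3   4  25  27  26  25  26 
 20# 23# 24# 25# 24#  5   4   4   3   4   4  16  18  18  34  18  19  19  17  31   4   4  25  25  25  25  26 
 22# 23# 24# 25# 25# 25# 24# 24# 21   8  14  30# 32# 33# 34# 35# 34# 33# 33# 31# 30# 27  22  23  23  23  23 
 23# 22# 24# 24# 25# 25# 24# 23# 22# 19# 26  29# 32# 33# 34# 34# 35# 34# 33# 32# 30# 27  19  19  20  20  18 
 22# 23# 25# 25# 25# 25# 24# 23# 21# 18# 15  29# 32# 33# 33# 35# 34# 34# 34# 31# 31# 26   3   3   4   2   4 
  5   4  -- 
[... 703 characters left out ...]
12# 12# 12# 13# 13#  4   3   3   4   3   4   3 
  3   4   4   3   3   3   4   4   3   4   4   3   5   4  12# 14# 12# 12# 12#  3   3   4   4   3   4   3   4 
  3   3   3   3   4   3   3   3   3   4   3   3   3   3   4   3   4   4   3   3   4   4   4   4   2   4   4 
  3   4   3   3   4   4   4   4   4   3   4   4   4   4   3   4   3   4   3   3   4   4   4   3   3   4   3 
  4   3   3   4   4   4   4   4   3   4   4   4   3   4   3   4   4   4   4   4   4   4   4   5   5   4   4 
  4   4   3   3   4   4   4   4   4   4   4   4   4   4   5   4   4   4   3   4   3   3   4   4   3   4   3 
  4   5   4   3   2   4   4   3   5   4   4   4   5   4   3   3   3   4   4   5   4   4   3   4   4   5   4
```

The sixth cap is standing on its edge on top of a flat cap, inside the tray. All six caps and three vials are accounted for and at rest.

```bash
python3 - <<'E'
from h import *
movep([.48,.05,.30],rot(0)); hold(1); print(job_done(),observe()["time_s"])
E
```

```text
the job is handed in; nothing more can be done
the job is handed in; nothing more can be done
```

The job is handed in with all three vials and all six caps in the discard tray, the scoop back flat on its mat, the carousel standing still, and the bottle, jar and beaker not touched; no verdict came back, and one cap is standing on its edge on top of another in the tray.

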